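# Close the sample pots with the capping tool and hang the tool up

## Robot

A 6-joint arm with a two-finger parallel gripper is mounted at the origin on the work surface. World frame = base frame: x ahead of the robot, y to its left, z up, the work surface at z = 0. Lengths are in m, angles in rad, forces in N, time in s.
With the tool pointing down it reaches from about 0.3 to 0.875 m from the base axis. Payload 6.4 kg.
Tool frame: the origin (TCP) lies between the finger pads, 19 mm behind the fingertips; this is the grasp point; z points along the fingers, y is the line along which they close (so a half turn about z gives the same grasp; the last joint's range is limited). The gripper opens to 85 mm and grips with 20 to 120 N. Pads are 22 mm wide; open, the fingers measure 114 mm over their backs; the gripper's body (76 mm by 85 mm) begins 54 mm behind the grasp point. The pads swing forward as they close: fully open they stand 13 mm farther back than shut.
Start: joints at [1.014, 0.181, 1.607, -0, 1.354, -0.206], TCP at [0.198, 0.54, 0.25] pointing down, gripper open.
Joint ranges: [-2.99, 2.99], [-0.89, 2.07], [0.3, 2.58], [-1.14, 4.28], [0, 2.63], [-3.12, 3.12]. Speed limits (rad/s): [2.57, 2.57, 3.01, 3.14, 3.14, 3.14].

## Interface

Orientations are given as a unit quaternion [w, x, y, z].
In Python, from bench import ctrl gives the robot as it stands.
- The arm moves only by the shell command python3 -m pendant 'ROWS'. ROWS is JSON, a list that holds one entry, the list of rows, each a list of 7 numbers: the opening, from 0 (shut) to 1 (fully open), then the shift along the tool's x, y, z in mm, then the turn, a rotation vector about the tool's x, y, z in rad. A call has 1 to 5 rows; each row is the pose to reach, as a shift and turn from the pose commanded when the call began, along the tool's axes at that moment; what a row does not reach only later rows make up. A row lasts 1/12 s, in which the tool goes at most 41.7 mm and 7.16 degrees, less where a joint would pass 70% of its speed; a pose out of reach is approached as far as the arm can. A call with a gripper value outside its range is refused whole. The fingers move at their own pace and stop on an object; the grip force is fixed at half the most. Time passes only in rows, so rows that repeat a pose let the fingers close. It gives the time, the measured TCP pose, the force, the opening and the grip force at its end, in the units of the state.
- ctrl.get_obs(): the state, without advancing time (a new reading comes with each control period).
- ctrl.camera(name): name is "scene" or "top"; returns the picture (400x640x3 uint8, red, green, blue); there is no depth.
- ctrl.camera_params(name): a dict with "mtx" (3x3 intrinsics, pixels), "world_from_camera" (4x4, takes a point from camera to world coordinates). Camera axes: x right, y down, z forward; pixel columns grow to the right and rows downward; lengths in m; the calibration is good to about 2 mm. A picture is of the moment at which its call begins. camera_params takes no time and is no camera call.
- ctrl.hand_in(): hands the job in; it is judged then, once.
Trained networks look in the newest picture that a camera, given by its name, has taken for a name from the list of things; names that differ only in an ending like _2 or _b are one class to them, and where a whole thing is asked for, a point or a joint stands for the part that bears it (a point fixed in the world has none). Each returns a list of dicts, best first, with "confidence" (0 to 1); they miss things now and then, are a little off and sometimes report something else, mostly with a low value. They report only what shows in the picture. A call takes as long as a camera call.
- ctrl.boxes_of(camera, name): "point" ([column, row] as shares, 0 to 1, of the picture: columns of its width, rows of its height, amid what is visible of it).
The state is a dict: "time_s": time; "q": joint angles; "dq": joint speeds; "joint_efforts": joint torques, N m; "eef_pos": TCP position; "eef_rot": TCP orientation; "wrist_force": force on the tool from outside, world axes, zero at the start; "torque": the same for the moment, N m; "opening": opening from 0.0 (shut) to 1.0 (fully open); "grasp_force": force on a finger pad.
Only numpy, scipy, OpenCV 4.12 (cv2) and the standard library are available. Lean on these libraries where they do the work, as an engineer would, in place of code of your own. Each camera call takes 0.05 s, during which the arm holds its last target. There are 200 camera calls.

## Task

Close the sample pots on this laboratory bench: set every loose lid that lies there, knob up, into the mouth of a pot of its own, and press each lid squarely down with the capping tool, never with the fingers, until it clicks fully home with its flange flush on the rim (a pot with no lid stays open). Then hang the capping tool by its eye on the hook of the stand and let go, leaving the glass flask and the brown bottle where they stand.

Things in the scene. Friction and masses are not known exactly. Their poses are not given: they have to be found in the camera images.
- lid0: Grey snap-in lid, 70 g; 3 or 4 of lid0-3 are there, all alike, lying knob up. Origin: centre of the underside, z up. Tapered plug: 48 mm across at the bottom, 60 at the bead 6 to 7 mm up, 52 above. Flange 74 mm across, z = 17 to 21 mm. Round knob 22 mm across, z = 21 to 51 mm: grip it from above, fingertips just above the flange.
- lid1: A lid like lid0.
- lid2: A lid like lid0.
- lid3: A lid like lid0.
- pot0 (a point): Centre of a pot's mouth at rim height, 85 mm above the bench, z up. White pot, outside 77 mm, bore 65 mm. Four sprung balls in the mouth carry a lid that is merely laid in: flange 10 mm above the rim, lid origin 6 to 7 mm below this point. A straight push of about 13 N (20 N is plenty) snaps it home: flange on the rim, lid origin 17 mm below this point.
- pot1 (a point): Mouth of the next pot, like pot0. The four pots stand fixed in a row in this order, 95 mm apart, along the y axis of these points, on an aluminium plate 105 x 400 mm, 15 mm thick, placed differently each time.
- pot2 (a point): Mouth of the third pot, like pot0.
- pot3 (a point): Mouth of the fourth pot, like pot0.
- tool: Capping tool, 150 mm tall, 300 g, standing on its foot. Origin: centre of the foot's underside, z up. Aluminium cup 62 mm across, 44 mm tall, open below: its bore, 36 mm across and 36 mm deep, goes over a lid's knob so that the foot's rim presses on the flange. Above it a neck, the eye (see tool_eye) and the grip (see tool_grip).
- tool_grip (a point): Middle of the tool's black grip block, 130 mm above the foot; axes as the tool. Block 24 x 24 mm, sides along x and y, from 104 to 150 mm above the foot. With the fingers pointing down and the TCP here, the fingertips stay clear of the eye.
- tool_eye (a point): Middle of the eye's top bar, 104 mm above the foot; axes as the tool. The eye is a rectangle of 8 mm steel rod in the tool's y-z plane; its opening is 50 mm wide (y) and reaches from 62 to 100 mm above the foot. A hook passes through it along the tool's x axis, either way; the top bar rests on the hook.
- hook: Fixed hook stand. Origin under the round base (110 mm across), z up. Post 16 mm thick, 180 mm tall, nothing above it. One prong, 8 mm thick, leaves the post level at 180 mm height along the stand's -x axis (roughly towards the robot) for 85 mm, then turns up at the tip.
- hook_seat (a point): Where the middle of the eye's top bar lies when the tool hangs: over the middle of the prong, 45 mm out from the post, 188 mm above the bench (8 mm above the prong's axis). Axes as the stand. The bar may lie anywhere on the level part of the prong.
- hook_tip (a point): Centre of the rod at the prong's turned-up end, 92 mm out from the post, 194 mm above the bench; the rounded end reaches 4 mm higher. The eye is passed over it towards the post, then lowered. Axes as the stand.
- flask: Bystander: glass conical flask, 72 mm across, 102 mm tall, loose. Origin under its centre.
- reagent: Bystander: brown glass bottle, 64 mm across, 130 mm tall, loose. Origin under its centre.

How it is judged:
On the way, in this order (a step that is already met when the one before it is completed fails the run):
1. every lid lies knob up in the mouth of a pot of its own (((horizontal distance between lid0 and pot0 below 0.008 m and z of lid0 in the frame of pot0 between -0.02 and -0.003 m and angle between lid0's own z axis and vertical below 0.15 rad) or (horizontal distance between lid0 and pot1 below 0.008 m and z of lid0 in the frame of pot1 between -0.02 and -0.003 m and angle between lid0's own z axis and vertical below 0.15 rad) or (horizontal distance between lid0 and pot2 below 0.008 m and z of lid0 in the frame of pot2 between -0.02 and -0.003 m and angle between lid0's own z axis and vertical below 0.15 rad) or (horizontal distance between lid0 and pot3 below 0.008 m and z of lid0 in the frame of pot3 between -0.02 and -0.003 m and angle between lid0's own z axis and vertical below 0.15 rad)) and ((horizontal distance between lid1 and pot0 below 0.008 m and z of lid1 in the frame of pot0 between -0.02 and -0.003 m and angle between lid1's own z axis and vertical below 0.15 rad) or (horizontal distance between lid1 and pot1 below 0.008 m and z of lid1 in the frame of pot1 between -0.02 and -0.003 m and angle between lid1's own z axis and vertical below 0.15 rad) or (horizontal distance between lid1 and pot2 below 0.008 m and z of lid1 in the frame of pot2 between -0.02 and -0.003 m and angle between lid1's own z axis and vertical below 0.15 rad) or (horizontal distance between lid1 and pot3 below 0.008 m and z of lid1 in the frame of pot3 between -0.02 and -0.003 m and angle between lid1's own z axis and vertical below 0.15 rad)) and ((horizontal distance between lid2 and pot0 below 0.008 m and z of lid2 in the frame of pot0 between -0.02 and -0.003 m and angle between lid2's own z axis and vertical below 0.15 rad) or (horizontal distance between lid2 and pot1 below 0.008 m and z of lid2 in the frame of pot1 between -0.02 and -0.003 m and angle between lid2's own z axis and vertical below 0.15 rad) or (horizontal distance between lid2 and pot2 below 0.008 m and z of lid2 in the frame of pot2 between -0.02 and -0.003 m and angle between lid2's own z axis and vertical below 0.15 rad) or (horizontal distance between lid2 and pot3 below 0.008 m and z of lid2 in the frame of pot3 between -0.02 and -0.003 m and angle between lid2's own z axis and vertical below 0.15 rad)) and ((horizontal distance between lid3 and pot0 below 0.008 m and z of lid3 in the frame of pot0 between -0.02 and -0.003 m and angle between lid3's own z axis and vertical below 0.15 rad) or (horizontal distance between lid3 and pot1 below 0.008 m and z of lid3 in the frame of pot1 between -0.02 and -0.003 m and angle between lid3's own z axis and vertical below 0.15 rad) or (horizontal distance between lid3 and pot2 below 0.008 m and z of lid3 in the frame of pot2 between -0.02 and -0.003 m and angle between lid3's own z axis and vertical below 0.15 rad) or (horizontal distance between lid3 and pot3 below 0.008 m and z of lid3 in the frame of pot3 between -0.02 and -0.003 m and angle between lid3's own z axis and vertical below 0.15 rad))), for 0.2 s.
2. every lid is pressed home (((horizontal distance between lid0 and pot0 below 0.005 m and z of lid0 in the frame of pot0 between -0.02 and -0.015 m and angle between lid0's own z axis and vertical below 0.05 rad) or (horizontal distance between lid0 and pot1 below 0.005 m and z of lid0 in the frame of pot1 between -0.02 and -0.015 m and angle between lid0's own z axis and vertical below 0.05 rad) or (horizontal distance between lid0 and pot2 below 0.005 m and z of lid0 in the frame of pot2 between -0.02 and -0.015 m and angle between lid0's own z axis and vertical below 0.05 rad) or (horizontal distance between lid0 and pot3 below 0.005 m and z of lid0 in the frame of pot3 between -0.02 and -0.015 m and angle between lid0's own z axis and vertical below 0.05 rad)) and ((horizontal distance between lid1 and pot0 below 0.005 m and z of lid1 in the frame of pot0 between -0.02 and -0.015 m and angle between lid1's own z axis and vertical below 0.05 rad) or (horizontal distance between lid1 and pot1 below 0.005 m and z of lid1 in the frame of pot1 between -0.02 and -0.015 m and angle between lid1's own z axis and vertical below 0.05 rad) or (horizontal distance between lid1 and pot2 below 0.005 m and z of lid1 in the frame of pot2 between -0.02 and -0.015 m and angle between lid1's own z axis and vertical below 0.05 rad) or (horizontal distance between lid1 and pot3 below 0.005 m and z of lid1 in the frame of pot3 between -0.02 and -0.015 m and angle between lid1's own z axis and vertical below 0.05 rad)) and ((horizontal distance between lid2 and pot0 below 0.005 m and z of lid2 in the frame of pot0 between -0.02 and -0.015 m and angle between lid2's own z axis and vertical below 0.05 rad) or (horizontal distance between lid2 and pot1 below 0.005 m and z of lid2 in the frame of pot1 between -0.02 and -0.015 m and angle between lid2's own z axis and vertical below 0.05 rad) or (horizontal distance between lid2 and pot2 below 0.005 m and z of lid2 in the frame of pot2 between -0.02 and -0.015 m and angle between lid2's own z axis and vertical below 0.05 rad) or (horizontal distance between lid2 and pot3 below 0.005 m and z of lid2 in the frame of pot3 between -0.02 and -0.015 m and angle between lid2's own z axis and vertical below 0.05 rad)) and ((horizontal distance between lid3 and pot0 below 0.005 m and z of lid3 in the frame of pot0 between -0.02 and -0.015 m and angle between lid3's own z axis and vertical below 0.05 rad) or (horizontal distance between lid3 and pot1 below 0.005 m and z of lid3 in the frame of pot1 between -0.02 and -0.015 m and angle between lid3's own z axis and vertical below 0.05 rad) or (horizontal distance between lid3 and pot2 below 0.005 m and z of lid3 in the frame of pot2 between -0.02 and -0.015 m and angle between lid3's own z axis and vertical below 0.05 rad) or (horizontal distance between lid3 and pot3 below 0.005 m and z of lid3 in the frame of pot3 between -0.02 and -0.015 m and angle between lid3's own z axis and vertical below 0.05 rad))), for 0.2 s.
At the end, for the whole second after the job is handed in: Every lid present is home in its own pot (centred within 5 mm, flange within 2 mm of the rim, level within 0.05 rad); the tool hangs still and free by its eye on the level part of the prong (within 40 mm along, 25 mm across, 6 mm in height, tilt under 0.25 rad); flask and bottle upright (all of step 2 and x of tool_eye in the frame of hook_seat between -0.04 and 0.04 m and y of tool_eye in the frame of hook_seat between -0.025 and 0.025 m and z of tool_eye in the frame of hook_seat between -0.006 and 0.006 m and contact force between tool and hook above 1 N and linear speed of tool below 0.05 m/s and angle between tool's own z axis and vertical below 0.25 rad and angle between each of flask, reagent's own z axis and vertical below 0.2 rad); the robot touches nothing.
It fails at once if a lid that is home is touched, or was pressed home, by the fingers or arm (more than 2 N) ((((horizontal distance between lid0 and pot0 below 0.006 m and z of lid0 in the frame of pot0 between -0.021 and -0.014 m and angle between lid0's own z axis and vertical below 0.1 rad) or (horizontal distance between lid0 and pot1 below 0.006 m and z of lid0 in the frame of pot1 between -0.021 and -0.014 m and angle between lid0's own z axis and vertical below 0.1 rad) or (horizontal distance between lid0 and pot2 below 0.006 m and z of lid0 in the frame of pot2 between -0.021 and -0.014 m and angle between lid0's own z axis and vertical below 0.1 rad) or (horizontal distance between lid0 and pot3 below 0.006 m and z of lid0 in the frame of pot3 between -0.021 and -0.014 m and angle between lid0's own z axis and vertical below 0.1 rad)) and contact force between any of the fingers, the arm and lid0 above 2 N) or (((horizontal distance between lid1 and pot0 below 0.006 m and z of lid1 in the frame of pot0 between -0.021 and -0.014 m and angle between lid1's own z axis and vertical below 0.1 rad) or (horizontal distance between lid1 and pot1 below 0.006 m and z of lid1 in the frame of pot1 between -0.021 and -0.014 m and angle between lid1's own z axis and vertical below 0.1 rad) or (horizontal distance between lid1 and pot2 below 0.006 m and z of lid1 in the frame of pot2 between -0.021 and -0.014 m and angle between lid1's own z axis and vertical below 0.1 rad) or (horizontal distance between lid1 and pot3 below 0.006 m and z of lid1 in the frame of pot3 between -0.021 and -0.014 m and angle between lid1's own z axis and vertical below 0.1 rad)) and contact force between any of the fingers, the arm and lid1 above 2 N) or (((horizontal distance between lid2 and pot0 below 0.006 m and z of lid2 in the frame of pot0 between -0.021 and -0.014 m and angle between lid2's own z axis and vertical below 0.1 rad) or (horizontal distance between lid2 and pot1 below 0.006 m and z of lid2 in the frame of pot1 between -0.021 and -0.014 m and angle between lid2's own z axis and vertical below 0.1 rad) or (horizontal distance between lid2 and pot2 below 0.006 m and z of lid2 in the frame of pot2 between -0.021 and -0.014 m and angle between lid2's own z axis and vertical below 0.1 rad) or (horizontal distance between lid2 and pot3 below 0.006 m and z of lid2 in the frame of pot3 between -0.021 and -0.014 m and angle between lid2's own z axis and vertical below 0.1 rad)) and contact force between any of the fingers, the arm and lid2 above 2 N) or (((horizontal distance between lid3 and pot0 below 0.006 m and z of lid3 in the frame of pot0 between -0.021 and -0.014 m and angle between lid3's own z axis and vertical below 0.1 rad) or (horizontal distance between lid3 and pot1 below 0.006 m and z of lid3 in the frame of pot1 between -0.021 and -0.014 m and angle between lid3's own z axis and vertical below 0.1 rad) or (horizontal distance between lid3 and pot2 below 0.006 m and z of lid3 in the frame of pot2 between -0.021 and -0.014 m and angle between lid3's own z axis and vertical below 0.1 rad) or (horizontal distance between lid3 and pot3 below 0.006 m and z of lid3 in the frame of pot3 between -0.021 and -0.014 m and angle between lid3's own z axis and vertical below 0.1 rad)) and contact force between any of the fingers, the arm and lid3 above 2 N)).
It fails at once if the flask or the bottle is moved by more than 30 mm (distance of any of flask, reagent from where it was at the start of the episode above 0.03 m).
Of lid0, lid1, lid2, lid3 only 3 to 4 are there at a start; the rules pass over those that are not, and their reading is None.
At some moment in a run one of lid0, lid1, lid2, lid3 may be knocked a few centimetres aside while the robot is not near it.
It also fails if it takes over 210 s, if anything falls off the work surface, if the arm or the gripper's body presses on something with over 40 N, if the wrist force passes 120 N, or if a joint passes its speed limit or range.

## Working session

There is one attempt and no reset: what is moved stays moved. The work goes in short steps, Python scripts to look and compute and a shell command to move; the robot and the scene stay as the last step left them, time stands still between calls to the robot, and variables do not carry over. Pictures are saved under pics/ and viewed, at most 16 in all, crops included, and the job is handed in when it is done.

```bash
ls; mkdir -p pics; cat > h.py <<'E'
import numpy as np, cv2
from bench import ctrl
def P(n):
    p=ctrl.camera_params(n); return np.array(p["mtx"]),np.array(p["world_from_camera"])
def ray(n,uv,z):
    K,T=P(n); d=T[:3,:3]@np.linalg.solve(K,[uv[0],uv[1],1]); o=T[:3,3]
    return o+d*(z-o[2])/d[2]
def proj(n,X):
    K,T=P(n); c=T[:3,:3].T@(np.array(X)-T[:3,3]); p=K@c; return p[:2]/p[2]
def shot(n,f):
    im=ctrl.camera(n); cv2.imwrite(f"pics/{f}.png",im[:,:,::-1]); return im
E
python3 - <<'E'
from h import *
np.set_printoptions(precision=3,suppress=True)
for n in("scene","top"):
    shot(n,n+"0"); K,T=P(n); print(n,K[0],K[1],T)
    for o in("lid0","pot0","tool","tool_grip","tool_eye","hook","hook_seat","hook_tip","flask","reagent"):
        print(o,[(np.round(np.array(d["point"])*[640,400],1).tolist(),round(d["confidence"],2)) for d in ctrl.boxes_of(n,o)])
print(ctrl.get_obs())
E
```

```text
pics
scene [366.834   0.    313.048] [  0.    366.834 198.863] [[-0.197  0.714 -0.672  1.195]
 [ 0.98   0.134 -0.145  0.14 ]
 [-0.013 -0.688 -0.726  0.88 ]
 [ 0.     0.     0.     1.   ]]
lid0 [([415.5, 230.8], 0.68), ([349.4, 208.1], 0.65), ([318.8, 209.0], 0.63)]
pot0 [([342.2, 263.4], 0.78)]
tool [([281.7, 206.4], 0.89)]
tool_grip [([280.7, 203.2], 0.69)]
tool_eye [([283.9, 203.6], 0.86)]
hook [([211.1, 234.2], 0.88)]
hook_seat [([212.9, 237.7], 0.71), ([282.0, 205.0], 0.19)]
hook_tip [([211.1, 235.5], 0.76)]
flask [([203.1, 176.2], 0.58), ([211.3, 235.3], 0.39)]
reagent [([466.6, 233.9], 0.65)]
top [385.014   0.    320.145] [  0.    385.014 203.753] [[-0.004 -0.991  0.136  0.372]
 [-1.     0.005  0.008 -0.003]
 [-0.009 -0.136 -0.991  1.197]
 [ 0.     0.     0.     1.   ]]
lid0 [([226.4, 225.2], 0.84), ([323.1, 234.2], 0.71), ([292.1, 235.0], 0.69), ([299.5, 172.0], 0.33)]
pot0 [([297.2, 173.0], 0.83)]
tool [([360.0, 222.5], 0.77)]
tool_grip [([358.2, 223.3], 0.76), ([178.9, 220.3], 0.6)]
tool_eye [([360.0, 227.8], 0.63)]
hook [([417.7, 183.5], 0.81)]
hook_seat [([416.7, 182.4], 0.88)]
hook_tip [([416.8, 181.0], 0.69), ([298.4, 173.2], 0.69)]
flask [([457.1, 250.8], 0.63)]
reagent [([178.8, 221.3], 0.6)]
{'time_s': 1.1, 'q': array([ 1.014,  0.181,  1.607,  0.   ,  1.354, -0.206]), 'dq': array([ 0.001, -0.001, -0.   , -0.   ,  0.001, -0.001]), 'joint_efforts': array([  0.   , -44.485, -35.169,  -0.   ,   0.001,   0.   ]), 'eef_pos': array([0.198, 0.54 , 0.25 ]), 'eef_rot': array([-0.   ,  0.175,  0.985,  0.   ]), 'wrist_force': array([ 0.487,  0.209, -0.421]), 'torque': array([-0.037, -0.006, -0.025]), 'grasp_force': 0.0, 'opening': 1.002101757134912}
```

```bash
python3 - <<'E'
import cv2
for n,(x0,y0,x1,y1) in {"top":(160,100,480,320),"scene":(150,120,500,340)}.items():
    im=cv2.imread(f"pics/{n}0.png")[y0:y1,x0:x1]; s=2.5 if n=="top" else 2.25
    cv2.imwrite(f"pics/{n}0c.png",cv2.resize(im,None,fx=s,fy=s,interpolation=cv2.INTER_CUBIC))
E
```

```text
(no output)
```

View pics/top0c.png

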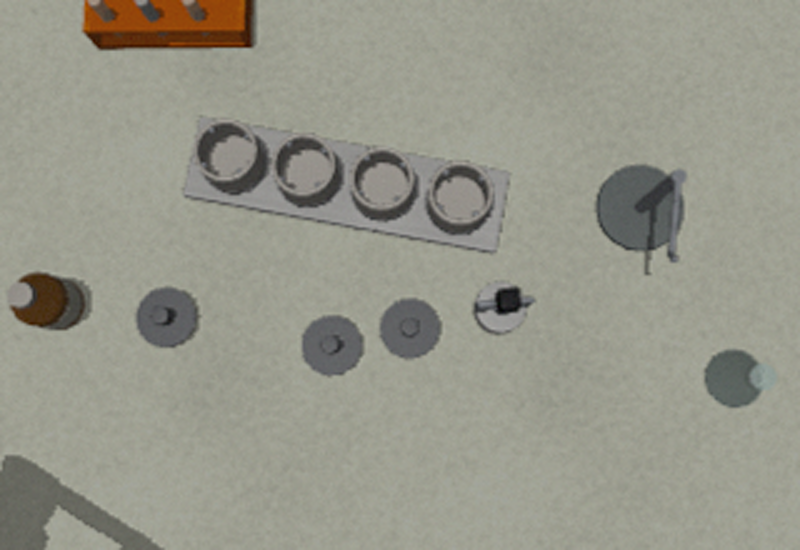

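View pics/scene0c.png

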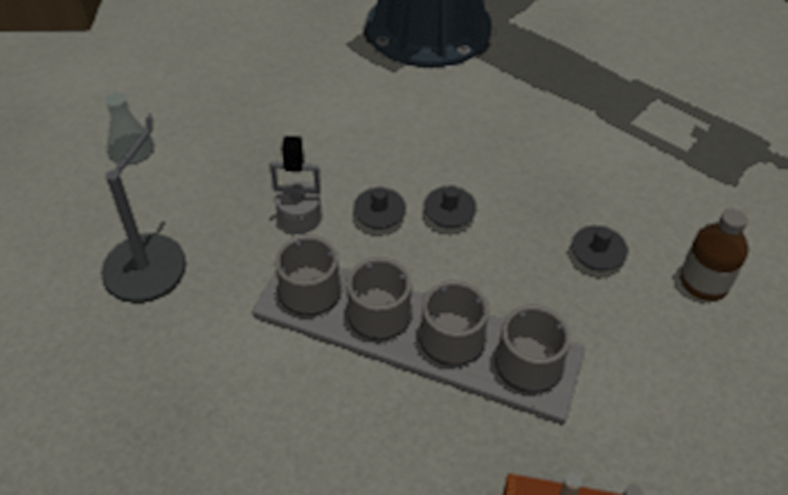

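Three lids lie at top-crop (167,317), (332,345) and (410,328). The pots are at (230,154) to (460,199), the tool at (502,308), and the hook post top at (680,175) with its tip at (674,258). I'll measure these properly now.

```bash
cat >> h.py <<'E'
def circ(g,c,r,win=10,s=6):
    """refine circle centre: Hough in an upscaled patch about c (px), radius r px"""
    x0,y0=[int(round(v-r-win)) for v in c]; w=int(2*(r+win))
    p=cv2.resize(g[y0:y0+w,x0:x0+w],None,fx=s,fy=s,interpolation=cv2.INTER_CUBIC)
    o=cv2.HoughCircles(p,cv2.HOUGH_GRADIENT,1,10,param1=60,param2=10,minRadius=int(s*(r-1.2)),maxRadius=int(s*(r+1.2)))
    if o is None: return None
    b=o[0][0]; return [(b[0]+.5)/s-.5+x0,(b[1]+.5)/s-.5+y0,b[2]/s]
def meas(g,c,z,R,cam="top"):
    r=np.linalg.norm(proj(cam,ray(cam,c,z)+[0,R,0])-c); o=circ(g,c,r)
    return None if o is None else (ray(cam,o[:2],z),o[2],r)
E
python3 - <<'E'
from h import *
np.set_printoptions(precision=4,suppress=True)
f=lambda x,y:np.array([160+x/2.5,100+y/2.5])
g=cv2.imread("pics/top0.png",0)
for p in((167,317),(332,345),(410,328)): print("lid",meas(g,f(*p),.021,.037))
po=[]
for p in((230,154),(306,170),(383,184),(460,199)): m=meas(g,f(*p),.085,.0385); print("pot",m); po.append(m[0][:2])
po=np.array(po); d=po[3]-po[0]; u=np.polyfit(range(4),po,1)[0]; print("step",u,np.linalg.norm(u)); u/=np.linalg.norm(u)
for k in range(4): print("potfit",po.mean(0)+u*(k-1.5)*.095)
print("tool foot",meas(g,f(500,309),.0,.031),"grip top",ray("top",f(508,299),.15),"eye ends",ray("top",f(476,304),.1),ray("top",f(535,300),.1))
print("hook base",meas(g,f(640,208),.01,.055),"post",ray("top",f(680,175),.18),"tip",ray("top",f(674,258),.198))
S=lambda x,y:np.array([150+x/2.25,120+y/2.25])
print("scene: post",ray("scene",S(115,176),.184),"tip",ray("scene",S(150,119),.198),"grip top",ray("scene",S(293,138),.15),"eye",ray("scene",S(272,167),.104),ray("scene",S(318,167),.104))
for p in((379,205),(449,205),(600,247)): print("lid scene",ray("scene",S(*p),.021))
for p in((308,255),(379,278),(454,303),(533,327)): print("pot scene",ray("scene",S(*p),.085))
print("flask",ray("top",f(733,380),0),"reag",ray("top",f(50,298),0))
E
```

```text
lid (array([0.4651, 0.2929, 0.021 ]), np.float32(12.333333), np.float64(12.042939666418446))
lid (array([0.4301, 0.0917, 0.021 ]), np.float32(12.333333), np.float64(12.12540617537776))
lid (array([ 0.449 , -0.0044,  0.021 ]), np.float32(12.233334), np.float64(12.112609776459404))
pot (array([0.6579, 0.2127, 0.085 ]), np.float32(11.849999), np.float64(12.959250776466726))
pot (array([0.6401, 0.1195, 0.085 ]), np.float32(11.724999), np.float64(13.006697870187017))
pot (array([0.6134, 0.0262, 0.085 ]), np.float32(14.066667), np.float64(13.0506507244318))
pot (array([ 0.5964, -0.0615,  0.085 ]), np.float32(13.7), np.float64(13.096536776101946))
step [-0.0211 -0.0916] 0.09397658685759347
potfit [0.659  0.2131]
potfit [0.6376 0.1205]
potfit [0.6163 0.0279]
potfit [ 0.5949 -0.0646]
tool foot (array([ 0.4769, -0.1167,  0.    ]), np.float32(9.75), np.float64(9.959544365370158)) grip top [ 0.4716 -0.1118  0.15  ] eye ends [ 0.4708 -0.0804  0.1   ] [ 0.4751 -0.1478  0.1   ]
hook base (array([ 0.6007, -0.2932,  0.01  ]), np.float32(17.833334), np.float64(17.603786768682017)) post [ 0.6019 -0.2964  0.18  ] tip [ 0.5092 -0.2811  0.198 ]
scene: post [ 0.6026 -0.2888  0.184 ] tip [ 0.5157 -0.2768  0.198 ] grip top [ 0.4682 -0.1119  0.15  ] eye [ 0.4808 -0.1408  0.104 ] [ 0.4696 -0.0813  0.104 ]
lid scene [ 0.448  -0.0041  0.021 ]
lid scene [0.4299 0.0913 0.021 ]
lid scene [0.4665 0.2968 0.021 ]
pot scene [ 0.5997 -0.0633  0.085 ]
pot scene [0.6175 0.0283 0.085 ]
pot scene [0.6363 0.1203 0.085 ]
pot scene [0.652  0.2119 0.085 ]
flask [ 0.3846 -0.4022  0.    ] reag [0.4898 0.4458 0.    ]
```

Both cameras agree within about 3 mm. Pots are A(.656,.214), B(.637,.121), C(.618,.028), D(.599,-.065). First I'll level the yaw so the tool axes line up with the world, then go above the farthest lid.

```bash
python3 -m pendant '[[[0.6,0,0,0,0,0,-0.352],[0.6,0,0,0,0,0,-0.352],[0.6,0,0,0,0,0,-0.352],[0.6,0,0,0,0,0,-0.352]]]' && python3 -m pendant '[[[0.6,-133,-123,0,0,0,0],[0.6,-133,-123,0,0,0,0],[0.6,-133,-123,0,0,0,0],[0.6,-133,-123,0,0,0,0],[0.6,-133,-123,0,0,0,0]]]' && python3 -m pendant '[[[0.6,-134,-123,100,0,0,0],[0.6,-134,-123,100,0,0,0],[0.6,-134,-123,100,0,0,0],[0.6,-134,-123,100,0,0,0],[0.6,-134,-123,100,0,0,0]]]'
python3 - <<'E'
from h import *
np.set_printoptions(precision=4,suppress=True)
o=ctrl.get_obs(); print(o["eef_pos"],o["eef_rot"],o["q"],o["opening"])
shot("scene","s1");im=cv2.imread("pics/s1.png"); g=cv2.imread("pics/s1.png",0)
u=proj("scene",[.4655,.294,.021]).astype(int); print(u)
cv2.imwrite("pics/s1c.png",cv2.resize(im[u[1]-70:u[1]+50,u[0]-80:u[0]+80],None,fx=4,fy=4))
E
```

```text
time_s: 1.43
eef_pos: [0.1976, 0.54, 0.25]
eef_rot: [-0.0, -0.002, 1.0, -0.0]
wrist_force: [-0.0, -0.0, 0.3]
opening: 0.604
grasp_force: 0.0
time_s: 1.85
eef_pos: [0.334, 0.4141, 0.2501]
eef_rot: [0.001, 0.003, 1.0, -0.001]
wrist_force: [0.2, 0.5, 0.2]
opening: 0.6
grasp_force: 0.0
time_s: 2.27
eef_pos: [0.466, 0.2929, 0.1493]
eef_rot: [0.0, 0.001, 1.0, 0.0]
wrist_force: [-0.1, 0.1, -0.5]
opening: 0.599
grasp_force: 0.0
[0.466  0.2929 0.1493] [0.0003 0.0013 1.     0.0001] [ 0.3455  0.239   1.7558  0.      1.146  -1.2228] 0.5989616848048828
[415 229]
```

View pics/s1c.png

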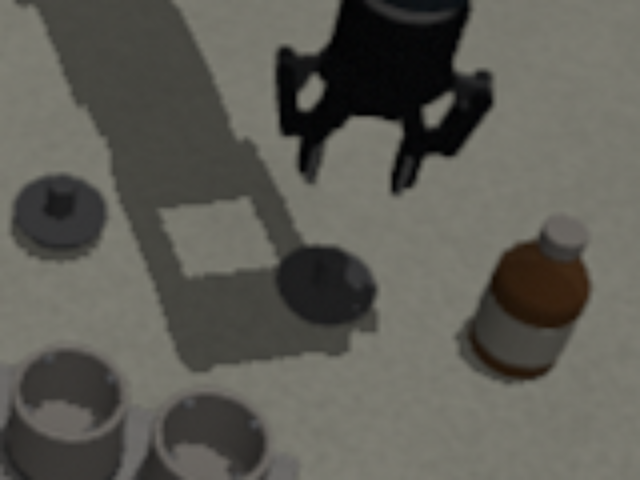

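The lid sits at scene px (416,230), as predicted, with the gripper above it. Descend, grip and lift.

```bash
python3 -m pendant '[[[0.6,0,0,70,0,0,0],[0.6,0,0,70,0,0,0],[0.6,0,0,90,0,0,0],[0.6,0,0,105,0,0,0],[0.6,0,0,105,0,0,0]]]' && python3 -m pendant '[[[0,0,0,0,0,0,0],[0,0,0,0,0,0,0],[0,0,0,0,0,0,0],[0,0,0,0,0,0,0],[0,0,0,0,0,0,0]]]' && python3 -m pendant '[[[0,0,0,-80,0,0,0],[0,0,0,-160,0,0,0],[0,0,0,-160,0,0,0],[0,0,0,-160,0,0,0],[0,0,0,-160,0,0,0]]]'
```

```text
time_s: 2.73
eef_pos: [0.4623, 0.2932, 0.0415]
eef_rot: [-0.003, 0.001, 1.0, -0.001]
wrist_force: [-0.5, 0.4, -0.4]
opening: 0.601
grasp_force: 0.0
time_s: 3.15
eef_pos: [0.4661, 0.2949, 0.0466]
eef_rot: [0.002, -0.001, 1.0, 0.001]
wrist_force: [-1.0, 0.5, 4.9]
opening: 0.23
grasp_force: 58.9
time_s: 3.57
eef_pos: [0.4691, 0.296, 0.2141]
eef_rot: [0.007, -0.001, 1.0, 0.002]
wrist_force: [1.8, 0.7, 0.4]
opening: 0.234
grasp_force: 59.0
```

```bash
python3 -m pendant '[[[0,-190,-79,0,0,0,0],[0,-190,-79,0,0,0,0],[0,-190,-79,0,0,0,0],[0,-190,-79,0,0,0,0],[0,-190,-79,0,0,0,0]]]' && python3 -m pendant '[[[0,0,0,0,0,0,0],[0,0,0,25,0,0,0],[0,0,0,25,0,0,0],[0,0,0,25,0,0,0],[0,0,0,25,0,0,0]]]' 
python3 - <<'E'
from h import *
np.set_printoptions(precision=4,suppress=True)
o=ctrl.get_obs(); print(o["eef_pos"],o["eef_rot"],o["wrist_force"])
for n in("scene","top"):
    im=shot(n,n+"2")[:,:,::-1]
    u=proj(n,[.6365,.18,.085]).astype(int); print(n,u, proj(n,[.6555,.214,.085]))
    c=im[u[1]-60:u[1]+40,u[0]-65:u[0]+65]; cv2.imwrite(f"pics/{n}2c.png",cv2.resize(c,None,fx=3,fy=3))
a,b=[cv2.imread(f"pics/{n}2c.png") for n in("scene","top")]; cv2.imwrite("pics/both2.png",np.hstack([a,b]))
E
```

```text
time_s: 3.98
eef_pos: [0.6567, 0.2144, 0.205]
eef_rot: [0.0, -0.0, 1.0, -0.0]
wrist_force: [-0.1, 0.6, -1.1]
opening: 0.235
grasp_force: 59.0
time_s: 4.4
eef_pos: [0.6545, 0.2158, 0.1803]
eef_rot: [-0.0, -0.001, 1.0, -0.0]
wrist_force: [0.4, 1.1, 0.3]
opening: 0.231
grasp_force: 59.0
[0.6545 0.2158 0.1803] [-0.0003 -0.0008  1.     -0.    ] [0.4393 1.0535 0.3091]
scene [374 258] [387.6269 266.6312]
top [261 166] [249.8806 160.4498]
```

View pics/both2.png

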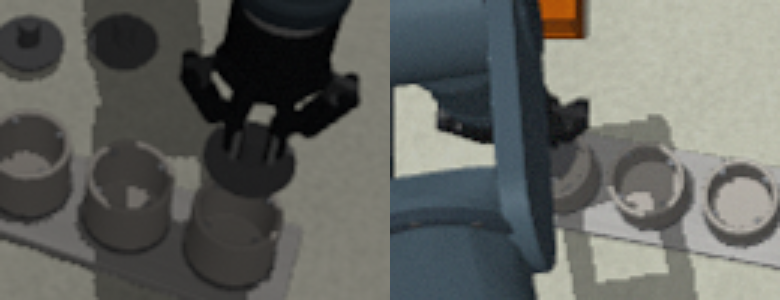

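The lid is level in the fingers over the first pot; its rim spans x 187–282 in the crop, centred as predicted. Lower it.

```bash
python3 -m pendant '[[[0,0,0,30,0,0,0],[0,0,0,46,0,0,0],[0,0,0,50,0,0,0],[0,0,0,50,0,0,0],[0,0,0,50,0,0,0]]]' && python3 -m pendant '[[[0,0,0,3,0,0,0],[0,0,0,5,0,0,0],[0,0,0,5,0,0,0],[0,0,0,5,0,0,0]]]'
```

```text
time_s: 4.92
eef_pos: [0.6555, 0.2159, 0.1315]
eef_rot: [0.001, -0.001, 1.0, 0.0]
wrist_force: [0.4, -0.4, 0.5]
opening: 0.234
grasp_force: 59.2
time_s: 5.25
eef_pos: [0.6563, 0.216, 0.1265]
eef_rot: [0.002, -0.001, 1.0, 0.0]
wrist_force: [2.9, 2.5, 3.3]
opening: 0.232
grasp_force: 59.3
```

```bash
python3 -m pendant '[[[0.5,0,0,0,0,0,0],[0.5,0,0,0,0,0,0],[0.5,0,0,0,0,0,0]]]' && python3 -m pendant '[[[0.5,0,0,-40,0,0,0],[0.5,0,0,-80,0,0,0],[0.5,0,0,-80,0,0,0]]]' && python3 -m pendant '[[[0.5,200,-90,0,0,0,0],[0.5,200,-90,0,0,0,0],[0.5,200,-90,0,0,0,0],[0.5,200,-90,0,0,0,0],[0.5,200,-90,0,0,0,0]]]'
cat >> h.py <<'E'
def pair(tag,X,half=(65,50)):
    o=[]
    for n in("scene","top"):
        im=shot(n,n+tag)[:,:,::-1]; u=proj(n,X).astype(int)
        c=cv2.copyMakeBorder(im,99,99,99,99,cv2.BORDER_CONSTANT)[99+u[1]-half[1]:99+u[1]+half[1],99+u[0]-half[0]:99+u[0]+half[0]]
        print(n,"offset",u-half); o.append(cv2.resize(c,None,fx=3,fy=3,interpolation=cv2.INTER_CUBIC))
    cv2.imwrite(f"pics/p{tag}.png",np.hstack(o))
E
python3 - <<'E'
from h import *
pair("3",[.55,.1,.05])
o=ctrl.get_obs(); print(o["eef_pos"],o["eef_rot"])
g=cv2.imread("pics/scene3.png",0); gt=cv2.imread("pics/top3.png",0)
print("flange scene expect",proj("scene",[.6555,.214,.099]),"top",proj("top",[.6555,.214,.099]))
for n in("scene","top"): print([(np.round(np.array(d["point"])*[640,400],1).tolist(),round(d["confidence"],2)) for d in ctrl.boxes_of(n,"lid0")])
E
```

```text
time_s: 5.5
eef_pos: [0.6542, 0.2153, 0.1243]
eef_rot: [-0.001, -0.001, 1.0, -0.0]
wrist_force: [-0.2, 0.2, 0.4]
opening: 0.499
grasp_force: 0.0
time_s: 5.75
eef_pos: [0.6588, 0.2161, 0.2141]
eef_rot: [0.006, -0.001, 1.0, 0.001]
wrist_force: [1.2, -0.4, 3.0]
opening: 0.497
grasp_force: 0.0
time_s: 6.17
eef_pos: [0.4628, 0.1291, 0.2042]
eef_rot: [-0.001, -0.001, 1.0, -0.0]
wrist_force: [-1.1, -0.2, 0.6]
opening: 0.5
grasp_force: 0.0
scene offset [282 185]
top offset [224 147]
[0.45741312 0.12862227 0.20211038] [-4.33663205e-03 -3.43325293e-04  9.99990442e-01 -4.37162008e-04]
flange scene expect [388.37962637 263.54008877] top [248.97594992 159.26625288]
[([350.5, 211.8], 0.88), ([388.9, 267.8], 0.74), ([316.1, 208.5], 0.71)]
[([322.8, 231.1], 0.7), ([295.2, 233.4], 0.69), ([248.6, 152.9], 0.62)]
```

View pics/p3.png

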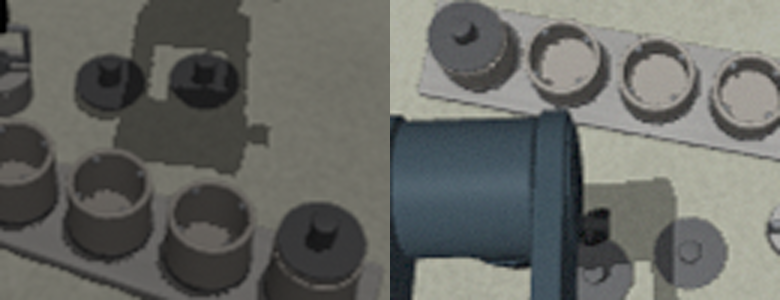

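Lid one lies centred and level in the pot: top-crop (468,40), where it should be. The other two haven't moved. On to lid two.

```bash
python3 -m pendant '[[[0.6,25,-33,60,0,0,0],[0.6,25,-33,100,0,0,0],[0.6,25,-33,100,0,0,0],[0.6,25,-33,100,0,0,0],[0.6,25,-33,100,0,0,0]]]' && python3 -m pendant '[[[0.6,0,0,30,0,0,0],[0.6,0,0,50,0,0,0],[0.6,0,0,60,0,0,0],[0.6,0,0,60,0,0,0],[0.6,0,0,60,0,0,0]]]' && python3 -m pendant '[[[0,0,0,0,0,0,0],[0,0,0,0,0,0,0],[0,0,0,0,0,0,0],[0,0,0,0,0,0,0],[0,0,0,0,0,0,0]]]' && python3 -m pendant '[[[0,0,0,-40,0,0,0],[0,0,0,-80,0,0,0],[0,0,0,-120,0,0,0],[0,0,0,-140,0,0,0],[0,0,0,-140,0,0,0]]]'
```

```text
time_s: 6.78
eef_pos: [0.4407, 0.0968, 0.1046]
eef_rot: [-0.001, -0.0, 1.0, 0.0]
wrist_force: [0.5, 0.3, 0.7]
opening: 0.605
grasp_force: 0.0
time_s: 7.2
eef_pos: [0.4417, 0.0971, 0.0462]
eef_rot: [0.001, -0.001, 1.0, -0.0]
wrist_force: [0.4, 0.4, 0.6]
opening: 0.599
grasp_force: 0.0
time_s: 7.62
eef_pos: [0.4416, 0.0968, 0.0466]
eef_rot: [0.002, -0.001, 1.0, -0.0]
wrist_force: [-1.0, 0.5, 5.7]
opening: 0.211
grasp_force: 56.2
time_s: 8.03
eef_pos: [0.4438, 0.0968, 0.1911]
eef_rot: [0.006, -0.001, 1.0, -0.0]
wrist_force: [0.6, -0.3, -1.6]
opening: 0.207
grasp_force: 56.7
```

The last travel row hadn't finished, so the grip was about 11 mm off along x. I'll set the lid down again and regrip it centred.

```bash
python3 -m pendant '[[[0,0,0,40,0,0,0],[0,0,0,80,0,0,0],[0,0,0,115,0,0,0],[0,0,0,135,0,0,0],[0,0,0,139,0,0,0]]]' && python3 -m pendant '[[[0.6,0,0,0,0,0,0],[0.6,0,0,0,0,0,0],[0.6,0,0,0,0,0,0],[0.6,0,0,-40,0,0,0],[0.6,0,0,-60,0,0,0]]]' && python3 -m pendant '[[[0.6,130,0,-100,0,0,0],[0.6,130,0,-100,0,0,0],[0.6,130,0,-100,0,0,0],[0.6,130,0,-100,0,0,0],[0.6,130,0,-100,0,0,0]]]'
python3 - <<'E'
from h import *
pair("4",[.45,.07,.02])
o=ctrl.get_obs(); print(o["eef_pos"],o["eef_rot"])
g=cv2.imread("pics/top4.png",0)
for X in([.4301,.0917,.021],[.449,-.0044,.021]): print(meas(g,proj("top",X),.021,.037))
E
```

```text
time_s: 8.45
eef_pos: [0.4366, 0.0969, 0.0421]
eef_rot: [-0.004, -0.0, 1.0, 0.0]
wrist_force: [0.8, 0.1, 0.3]
opening: 0.048
grasp_force: 0.0
time_s: 8.87
eef_pos: [0.4409, 0.0969, 0.1085]
eef_rot: [0.001, -0.001, 1.0, -0.0]
wrist_force: [1.6, 0.1, 0.6]
opening: 0.6
grasp_force: 0.0
time_s: 9.28
eef_pos: [0.3098, 0.097, 0.2129]
eef_rot: [0.008, -0.001, 1.0, -0.001]
wrist_force: [1.2, -0.1, 0.4]
opening: 0.6
grasp_force: 0.0
scene offset [276 165]
top offset [234 180]
[0.31154915 0.09665316 0.20908307] [ 5.02776460e-03 -7.17576037e-04  9.99987048e-01 -3.32275642e-04]
(array([0.41192575, 0.0956809 , 0.021     ]), np.float32(12.150001), np.float64(12.123052860182012))
(array([ 0.44900459, -0.00441859,  0.021     ]), np.float32(12.233334), np.float64(12.112383020296207))
```

View pics/p4.png

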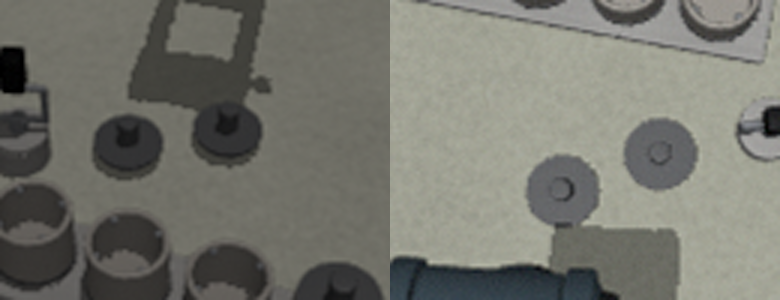

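The lid slipped but landed knob up at about (.412,.096). The third lid is unmoved at (.449,-.004). I'll check the position in the scene view and get the exact shift.

```bash
python3 - <<'E'
from h import *
print(ray("scene",[276+227/3,165+129/3],.021), ctrl.get_obs()["eef_pos"])
E
python3 -m pendant '[[[0.6,-60,-1,60,0,0,0],[0.6,-100,-1,100,0,0,0],[0.6,-100,-1,100,0,0,0],[0.6,-100,-1,100,0,0,0],[0.6,-100,-1,100,0,0,0]]]'
```

```text
[0.41569455 0.09612994 0.021     ] [0.31154915 0.09665316 0.20908307]
time_s: 9.8
eef_pos: [0.41, 0.0954, 0.1015]
eef_rot: [-0.004, -0.0, 1.0, 0.0]
wrist_force: [0.1, 0.7, 0.4]
opening: 0.596
grasp_force: 0.0
```

```bash
python3 -m pendant '[[[0.6,-1.5,0,30,0,0,0],[0.6,-1.5,0,50,0,0,0],[0.6,-1.5,0,60,0,0,0],[0.6,-1.5,0,61,0,0,0],[0.6,-1.5,0,61,0,0,0]]]' && python3 -m pendant '[[[0,0,0,0,0,0,0],[0,0,0,0,0,0,0],[0,0,0,0,0,0,0],[0,0,0,0,0,0,0],[0,0,0,0,0,0,0]]]' && python3 -m pendant '[[[0,0,0,-40,0,0,0],[0,0,0,-80,0,0,0],[0,0,0,-120,0,0,0],[0,0,0,-160,0,0,0],[0,0,0,-160,0,0,0]]]' && python3 -m pendant '[[[0,0,0,0,0,0,0],[0,0,0,0,0,0,0]]]'
```

```text
time_s: 10.22
eef_pos: [0.4112, 0.0958, 0.0449]
eef_rot: [-0.001, -0.001, 1.0, 0.0]
wrist_force: [-0.6, -0.6, -0.2]
opening: 0.601
grasp_force: 0.0
time_s: 10.63
eef_pos: [0.4128, 0.0958, 0.0464]
eef_rot: [0.001, -0.001, 1.0, -0.0]
wrist_force: [-1.8, -0.1, 7.6]
opening: 0.23
grasp_force: 58.4
time_s: 11.05
eef_pos: [0.4164, 0.0957, 0.2137]
eef_rot: [0.008, -0.001, 1.0, -0.0]
wrist_force: [1.6, 0.2, 0.1]
opening: 0.235
grasp_force: 59.0
time_s: 11.22
eef_pos: [0.4113, 0.0958, 0.205]
eef_rot: [0.0, -0.001, 1.0, -0.0]
wrist_force: [-0.3, -0.7, -0.3]
opening: 0.236
grasp_force: 59.0
```

```bash
python3 -m pendant '[[[0,-112,12,0,0,0,0],[0,-112,12,0,0,0,0],[0,-112,12,0,0,0,0],[0,-112,12,0,0,0,0]]]' && python3 -m pendant '[[[0,-112,13,0,0,0,0],[0,-112,13,0,0,0,0],[0,-112,13,0,0,0,0],[0,-112,13,0,0,0,0],[0,-112,13,0,0,0,0]]]' && python3 -m pendant '[[[0,0,0,40,0,0,0],[0,0,0,65,0,0,0],[0,0,0,75,0,0,0],[0,0,0,75,0,0,0],[0,0,0,75,0,0,0]]]' && python3 -m pendant '[[[0,0,0,3,0,0,0],[0,0,0,5,0,0,0],[0,0,0,5,0,0,0],[0,0,0,5,0,0,0]]]'
```

```text
time_s: 11.55
eef_pos: [0.5268, 0.1077, 0.2024]
eef_rot: [-0.001, -0.0, 1.0, 0.0]
wrist_force: [-1.0, -1.4, -0.8]
opening: 0.229
grasp_force: 59.0
time_s: 11.97
eef_pos: [0.6347, 0.1209, 0.2015]
eef_rot: [-0.003, -0.001, 1.0, -0.0]
wrist_force: [-1.0, 0.3, -1.1]
opening: 0.236
grasp_force: 59.0
time_s: 12.38
eef_pos: [0.6338, 0.121, 0.1292]
eef_rot: [-0.001, -0.001, 1.0, -0.0]
wrist_force: [0.1, 0.6, -1.0]
opening: 0.235
grasp_force: 62.6
time_s: 12.72
eef_pos: [0.6357, 0.1211, 0.1267]
eef_rot: [0.001, -0.001, 1.0, -0.0]
wrist_force: [-1.9, -0.4, 7.7]
opening: 0.236
grasp_force: 63.8
```

```bash
python3 -m pendant '[[[0.5,0,0,0,0,0,0],[0.5,0,0,0,0,0,0],[0.5,0,0,0,0,0,0]]]' && python3 -m pendant '[[[0.5,0,0,-40,0,0,0],[0.5,0,0,-80,0,0,0],[0.5,0,0,-80,0,0,0]]]' && python3 -m pendant '[[[0.6,94,-62,0,0,0,0],[0.6,94,-62,0,0,0,0],[0.6,94,-62,0,0,0,0],[0.6,94,-62,0,0,0,0]]]' && python3 -m pendant '[[[0.6,94,-62,0,0,0,0],[0.6,94,-62,0,0,0,0],[0.6,94,-62,0,0,0,0],[0.6,94,-62,0,0,0,0],[0.6,94,-62,0,0,0,0]]]'
python3 - <<'E'
from h import *
pair("5",[.55,.07,.05])
for n in("scene","top"): print([(np.round(np.array(d["point"])*[640,400],1).tolist(),round(d["confidence"],2)) for d in ctrl.boxes_of(n,"lid0")])
print(ctrl.get_obs()["eef_pos"],proj("scene",[.449,-.0044,.021]),proj("top",[.449,-.0044,.021]),proj("top",[.6365,.121,.099]))
E
```

```text
time_s: 12.97
eef_pos: [0.6352, 0.121, 0.1248]
eef_rot: [-0.0, -0.001, 1.0, 0.0]
wrist_force: [0.5, 1.1, 0.5]
opening: 0.502
grasp_force: 0.0
time_s: 13.22
eef_pos: [0.6398, 0.1212, 0.2138]
eef_rot: [0.006, -0.001, 1.0, 0.0]
wrist_force: [2.1, -0.4, 2.1]
opening: 0.499
grasp_force: 0.0
time_s: 13.55
eef_pos: [0.537, 0.0572, 0.2035]
eef_rot: [-0.002, 0.0, 1.0, -0.0]
wrist_force: [-0.4, 0.9, -0.1]
opening: 0.599
grasp_force: 0.0
time_s: 13.97
eef_pos: [0.4475, -0.0037, 0.2052]
eef_rot: [0.001, 0.0, 1.0, -0.0]
wrist_force: [-0.0, -0.4, 0.0]
opening: 0.6
grasp_force: 0.0
scene offset [272 184]
top offset [234 147]
[([390.4, 267.3], 0.98), ([317.2, 211.9], 0.87)]
[([281.6, 163.3], 0.69), ([248.2, 157.4], 0.67), ([311.4, 174.5], 0.64), ([321.0, 242.1], 0.49)]
[ 0.44883758 -0.00283767  0.2052809 ] [318.29738234 211.34254381] [323.82726505 231.16820264] [280.61088869 165.41722663]
```

View pics/p5.png

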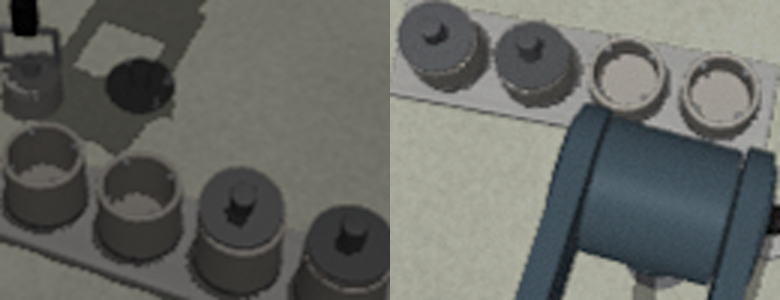

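Both placed lids sit level. Lid three is unmoved at scene px (319,212). Grip it.

```bash
python3 -m pendant '[[[0.6,0,-1,60,0,0,0],[0.6,0,-1,100,0,0,0],[0.6,0,-1,130,0,0,0],[0.6,0,-1,160,0,0,0],[0.6,0,-1,160,0,0,0]]]' && python3 -m pendant '[[[0,0,0,0,0,0,0],[0,0,0,0,0,0,0],[0,0,0,0,0,0,0],[0,0,0,0,0,0,0],[0,0,0,0,0,0,0]]]' && python3 -m pendant '[[[0,0,0,-40,0,0,0],[0,0,0,-80,0,0,0],[0,0,0,-120,0,0,0],[0,0,0,-160,0,0,0],[0,0,0,-160,0,0,0]]]' && python3 -m pendant '[[[0,0,0,0,0,0,0],[0,0,0,0,0,0,0]]]'
```

```text
time_s: 14.58
eef_pos: [0.4445, -0.0028, 0.0391]
eef_rot: [-0.005, -0.001, 1.0, 0.001]
wrist_force: [-1.1, 0.2, 0.4]
opening: 0.597
grasp_force: 0.0
time_s: 15.0
eef_pos: [0.4493, -0.0044, 0.047]
eef_rot: [0.002, -0.001, 1.0, -0.0]
wrist_force: [-0.6, 0.5, 5.8]
opening: 0.232
grasp_force: 59.0
time_s: 15.42
eef_pos: [0.4525, -0.0054, 0.2142]
eef_rot: [0.008, -0.001, 1.0, -0.002]
wrist_force: [1.8, -0.0, -0.3]
opening: 0.236
grasp_force: 58.7
time_s: 15.58
eef_pos: [0.4475, -0.0041, 0.2052]
eef_rot: [0.0, -0.001, 1.0, -0.0]
wrist_force: [0.3, -0.5, -0.9]
opening: 0.229
grasp_force: 58.7
```

```bash
python3 -m pendant '[[[0,-169,32,0,0,0,0],[0,-169,32,0,0,0,0],[0,-169,32,0,0,0,0],[0,-169,32,0,0,0,0],[0,-169,32,0,0,0,0]]]' && python3 -m pendant '[[[0,0,0,0,0,0,0],[0,0,0,0,0,0,0],[0,0,0,40,0,0,0],[0,0,0,75,0,0,0],[0,0,0,75,0,0,0]]]' && python3 -m pendant '[[[0,0,0,0,0,0,0],[0,0,0,0,0,0,0],[0,0,0,3,0,0,0],[0,0,0,5,0,0,0],[0,0,0,5,0,0,0]]]'
```

```text
time_s: 16.0
eef_pos: [0.6201, 0.0289, 0.2008]
eef_rot: [-0.001, -0.001, 1.0, 0.001]
wrist_force: [-1.5, -0.9, -0.8]
opening: 0.235
grasp_force: 58.8
time_s: 16.42
eef_pos: [0.614, 0.0283, 0.1254]
eef_rot: [-0.002, -0.0, 1.0, 0.001]
wrist_force: [0.7, -0.3, -0.7]
opening: 0.231
grasp_force: 67.7
time_s: 16.83
eef_pos: [0.6164, 0.0279, 0.1252]
eef_rot: [-0.0, -0.001, 1.0, -0.0]
wrist_force: [-0.1, 0.4, -1.4]
opening: 0.232
grasp_force: 67.7
```

```bash
python3 -m pendant '[[[0,0,0,2,0,0,0],[0,0,0,2,0,0,0],[0,0,0,2,0,0,0]]]' && python3 -m pendant '[[[0.5,0,0,0,0,0,0],[0.5,0,0,0,0,0,0],[0.5,0,0,0,0,0,0]]]' && python3 -m pendant '[[[0.5,0,0,-40,0,0,0],[0.5,0,0,-80,0,0,0],[0.5,0,0,-80,0,0,0]]]' && python3 -m pendant '[[[0.6,145,-140,0,0,0,0],[0.6,145,-140,0,0,0,0],[0.6,145,-140,0,0,0,0],[0.6,145,-140,0,0,0,0],[0.6,145,-140,0,0,0,0]]]' && python3 -m pendant '[[[0.6,150,100,0,0,0,0],[0.6,150,100,0,0,0,0],[0.6,150,100,0,0,0,0],[0.6,150,100,0,0,0,0],[0.6,150,100,0,0,0,0]]]'
python3 - <<'E'
from h import *
np.set_printoptions(precision=4,suppress=True)
pair("6",[.56,.04,.07])
a=cv2.imread("pics/top6.png"); 
u=proj("top",[.55,-.1,.1]).astype(int); print("c",u)
c=[cv2.resize(a[u[1]-62:u[1]+68,u[0]-75:u[0]+75],None,fx=5,fy=5,interpolation=cv2.INTER_CUBIC)]
cv2.imwrite("pics/p6b.png",c[0][:600])
g=cv2.imread("pics/top6.png",0)
for X in([.6555,.214,.099],[.6365,.121,.099],[.6175,.028,.099]): print(meas(g,proj("top",X),.099,.037))
print(ctrl.get_obs()["eef_pos"])
E
```

```text
time_s: 17.08
eef_pos: [0.6172, 0.028, 0.1234]
eef_rot: [0.001, -0.001, 1.0, -0.0]
wrist_force: [0.6, 0.8, 0.0]
opening: 0.239
grasp_force: 67.8
time_s: 17.33
eef_pos: [0.6166, 0.028, 0.1229]
eef_rot: [-0.0, -0.001, 1.0, -0.0]
wrist_force: [0.2, 0.6, 0.3]
opening: 0.5
grasp_force: 0.0
time_s: 17.58
eef_pos: [0.6211, 0.0275, 0.2117]
eef_rot: [0.006, -0.001, 1.0, -0.001]
wrist_force: [1.6, 0.0, 1.9]
opening: 0.499
grasp_force: 0.0
time_s: 18.0
eef_pos: [0.47, -0.1133, 0.2028]
eef_rot: [-0.0, -0.001, 1.0, -0.0]
wrist_force: [0.7, -1.2, 0.3]
opening: 0.599
grasp_force: 0.0
time_s: 18.42
eef_pos: [0.3177, -0.0099, 0.2016]
eef_rot: [-0.001, -0.001, 1.0, 0.001]
wrist_force: [-0.1, -0.0, 0.1]
opening: 0.597
grasp_force: 0.0
scene offset [261 181]
top offset [243 142]
c [356 194]
(array([0.6538, 0.2134, 0.099 ]), np.float32(13.383334), np.float64(12.600814723259475))
(array([0.6368, 0.1208, 0.099 ]), np.float32(12.433333), np.float64(12.646527338161338))
(array([0.6173, 0.0273, 0.099 ]), np.float32(12.966667), np.float64(12.692561927010622))
[ 0.3203 -0.0112  0.2028]
```

View pics/p6.png

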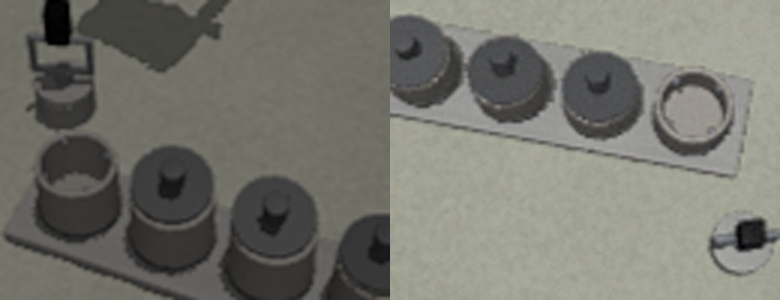

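View pics/p6b.png

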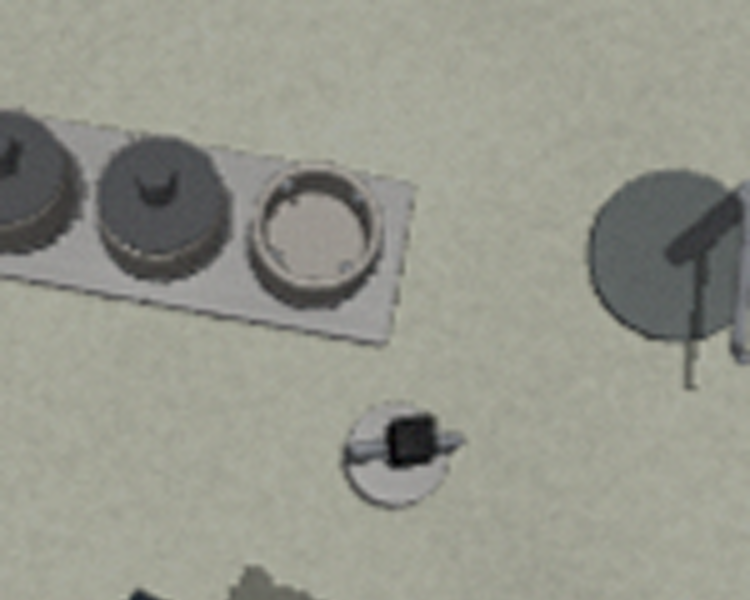

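All three lids lie level on the balls. The tool's eye runs from (347,456) to (465,440) in the crop, so its yaw is about +0.13. Now to locate the tool axis more exactly.

```bash
python3 - <<'E'
from h import *
np.set_printoptions(precision=4,suppress=True)
g=cv2.imread("pics/top6.png",0); G=cv2.imread("pics/scene6.png",0)
# block silhouette (near-black) centroid vs. projected model block, eye bar both cams
def cen(im,n,c):
    u=proj(n,c).astype(int); m=np.zeros_like(im); s=np.s_[u[1]-14:u[1]+15,u[0]-14:u[0]+15]; m[s]=(im[s]<45)*1
    nlab,l,st,ce=cv2.connectedComponentsWithStats(m); k=1+np.argmax(st[1:,4]); return ce[k],st[k]
obs={n:cen(im,n,[.472,-.113,.128]) for n,im in(("top",g),("scene",G))}; print(obs)
from scipy.optimize import least_squares
def pred(n,p,yaw):
    R=np.array([[np.cos(yaw),-np.sin(yaw)],[np.sin(yaw),np.cos(yaw)]])
    pts=[proj(n,[*(p+R@[a,b]),z]) for a in(-.012,.012) for b in(-.012,.012) for z in(.104,.15)]
    h=cv2.convexHull(np.array(pts,np.float32)); m=cv2.moments(h); return np.array([m["m10"],m["m01"]])/m["m00"]
for n in obs: 
    r=least_squares(lambda p:pred(n,p,.13)-obs[n][0],[.472,-.113],x_scale=.01,diff_step=1e-3); print(n,r.x)
print("cup top",meas(g,[360.4,223.2],.044,.031))
E
```

```text
{'top': (array([362.7027, 220.    ]), array([358, 216,  10,   9,  74], dtype=int32)), 'scene': (array([279.672, 188.008]), array([275, 181,  10,  15, 125], dtype=int32))}
top [ 0.4724 -0.1125]
scene [ 0.4732 -0.1139]
cup top (array([ 0.471, -0.111,  0.044]), np.float32(10.483334), np.float64(10.338129617999538))
```

```bash
python3 -m pendant '[[[0.6,-153,-102,0,0,0,-0.13],[0.6,-153,-102,0,0,0,-0.13],[0.6,-153,-102,0,0,0,-0.13],[0.6,-153,-102,0,0,0,-0.13],[0.6,-153,-102,0,0,0,-0.13]]]' && python3 -m pendant '[[[0.6,0,0,0,0,0,0],[0.6,0,0,0,0,0,0],[0.6,0,0,0,0,0,0]]]'
```

```text
time_s: 18.93
eef_pos: [0.4796, -0.1182, 0.2029]
eef_rot: [0.001, -0.065, 0.998, -0.001]
wrist_force: [0.3, 0.3, 0.0]
opening: 0.6
grasp_force: 0.0
time_s: 19.18
eef_pos: [0.4745, -0.1141, 0.2022]
eef_rot: [-0.001, -0.065, 0.998, 0.0]
wrist_force: [0.8, -0.0, 0.2]
opening: 0.6
grasp_force: 0.0
```

```bash
python3 -m pendant '[[[0.6,2,1,35,0,0,0],[0.6,2,1,55,0,0,0],[0.6,2,1,68,0,0,0],[0.6,2,1,72,0,0,0],[0.6,2,1,72,0,0,0]]]' && python3 -m pendant '[[[0,0,0,0,0,0,0],[0,0,0,0,0,0,0],[0,0,0,0,0,0,0],[0,0,0,0,0,0,0],[0,0,0,0,0,0,0]]]' && python3 -m pendant '[[[0,0,0,-30,0,0,0],[0,0,0,-60,0,0,0],[0,0,0,-60,0,0,0],[0,0,0,-60,0,0,0]]]'
```

```text
time_s: 19.6
eef_pos: [0.4716, -0.1126, 0.1302]
eef_rot: [-0.001, -0.066, 0.998, 0.001]
wrist_force: [0.3, -0.5, 0.2]
opening: 0.604
grasp_force: 0.0
time_s: 20.02
eef_pos: [0.4735, -0.1134, 0.1325]
eef_rot: [0.001, -0.066, 0.998, -0.0]
wrist_force: [-1.4, 3.2, 7.7]
opening: 0.275
grasp_force: 58.3
time_s: 20.35
eef_pos: [0.4739, -0.1141, 0.1928]
eef_rot: [0.002, -0.066, 0.998, -0.001]
wrist_force: [-0.2, -0.0, -4.0]
opening: 0.277
grasp_force: 59.9
```

```bash
python3 -m pendant '[[[0,0,0,-40,0,0,0],[0,0,0,-80,0,0,0.065],[0,0,0,-93,0,0,0.132],[0,0,0,-93,0,0,0.132],[0,0,0,-93,0,0,0.132]]]' && python3 -m pendant '[[[0,0,0,0,0,0,0],[0,0,0,0,0,0,0],[0,0,0,0,0,0,0]]]' && python3 -m pendant '[[[0,-144,141,0,0,0,0],[0,-144,141,0,0,0,0],[0,-144,141,0,0,0,0],[0,-144,141,0,0,0,0],[0,-144,141,0,0,0,0]]]' && python3 -m pendant '[[[0,0,0,0,0,0,0],[0,0,0,0,0,0,0],[0,0,0,0,0,0,0]]]'
python3 - <<'E'
from h import *
pair("7",[.6175,.03,.14],(65,60))
E
```

```text
time_s: 20.77
eef_pos: [0.4723, -0.1132, 0.2826]
eef_rot: [-0.001, -0.001, 1.0, 0.0]
wrist_force: [0.1, -0.2, -4.0]
opening: 0.275
grasp_force: 60.4
time_s: 21.02
eef_pos: [0.4718, -0.113, 0.2817]
eef_rot: [-0.002, 0.0, 1.0, 0.001]
wrist_force: [0.3, 0.6, -2.9]
opening: 0.277
grasp_force: 60.3
time_s: 21.43
eef_pos: [0.618, 0.0297, 0.2823]
eef_rot: [-0.001, -0.0, 1.0, 0.0]
wrist_force: [-0.3, -1.6, -4.7]
opening: 0.271
grasp_force: 62.7
time_s: 21.68
eef_pos: [0.6162, 0.0276, 0.2823]
eef_rot: [-0.002, -0.0, 1.0, -0.0]
wrist_force: [0.3, -0.1, -3.8]
opening: 0.276
grasp_force: 63.0
scene offset [254 170]
top offset [246 108]
```

View pics/p7.png

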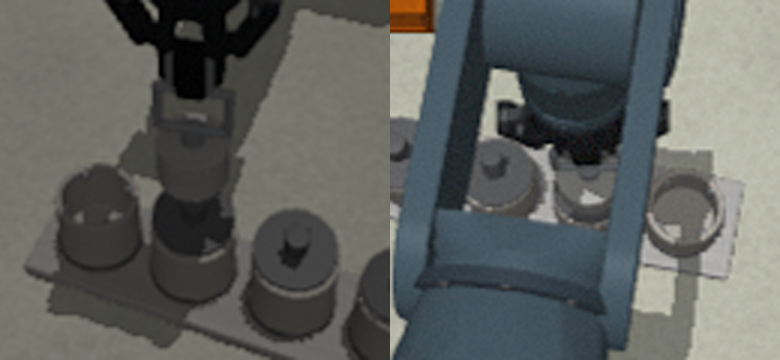

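The tool hangs upright over the third pot, cup above the knob. Lower it onto the flange, then press in small steps.

```bash
python3 -m pendant '[[[0,-1,0,20,0,0,0],[0,-1,0,35,0,0,0],[0,-1,0,47,0,0,0],[0,-1,0,47,0,0,0]]]' && python3 -m pendant '[[[0,0,0,2,0,0,0],[0,0,0,4,0,0,0],[0,0,0,6,0,0,0],[0,0,0,6,0,0,0]]]' && python3 -m pendant '[[[0,0,0,2,0,0,0],[0,0,0,4,0,0,0],[0,0,0,5,0,0,0],[0,0,0,5,0,0,0]]]'
```

```text
time_s: 22.12
eef_pos: [0.6198, 0.0259, 0.2414]
eef_rot: [0.004, 0.001, 1.0, -0.001]
wrist_force: [-0.7, 1.2, -5.0]
opening: 0.275
grasp_force: 65.4
time_s: 22.45
eef_pos: [0.6185, 0.027, 0.231]
eef_rot: [0.001, 0.001, 1.0, -0.0]
wrist_force: [4.5, -1.0, -1.9]
opening: 0.276
grasp_force: 65.7
time_s: 22.78
eef_pos: [0.6194, 0.027, 0.2284]
eef_rot: [0.002, 0.0, 1.0, -0.001]
wrist_force: [1.7, -0.5, 8.6]
opening: 0.274
grasp_force: 67.2
```

```bash
python3 -m pendant '[[[0,0,0,1,0,0,0],[0,0,0,2,0,0,0],[0,0,0,3,0,0,0],[0,0,0,3,0,0,0]]]' && python3 -m pendant '[[[0,0,0,1,0,0,0],[0,0,0,2,0,0,0],[0,0,0,3,0,0,0],[0,0,0,3,0,0,0]]]'
```

```text
time_s: 23.12
eef_pos: [0.6177, 0.0274, 0.2218]
eef_rot: [-0.0, 0.0, 1.0, 0.0]
wrist_force: [4.0, -0.9, -2.9]
opening: 0.272
grasp_force: 65.7
time_s: 23.45
eef_pos: [0.618, 0.0276, 0.2208]
eef_rot: [0.0, 0.0, 1.0, -0.0]
wrist_force: [0.6, -0.0, 6.0]
opening: 0.275
grasp_force: 66.6
```

It snapped. One firm press to seat it, then up.

```bash
python3 -m pendant '[[[0,0,0,1,0,0,0],[0,0,0,2,0,0,0],[0,0,0,2,0,0,0]]]' && python3 -m pendant '[[[0,0,0,-20,0,0,0],[0,0,0,-50,0,0,0],[0,0,0,-66,0,0,0],[0,0,0,-66,0,0,0],[0,0,0,-66,0,0,0]]]' && python3 -m pendant '[[[0,-20,94,0,0,0,0],[0,-20,94,0,0,0,0],[0,-20,94,0,0,0,0],[0,-20,94,0,0,0,0],[0,-20,94,0,0,0,0]]]'
python3 - <<'E'
from h import *
np.set_printoptions(precision=4,suppress=True)
shot("scene","s8"); im=cv2.imread("pics/s8.png"); u=proj("scene",[.62,.06,.09]).astype(int)
cv2.imwrite("pics/s8c.png",cv2.resize(im[u[1]-50:u[1]+50,u[0]-70:u[0]+70],None,fx=4,fy=4,interpolation=cv2.INTER_CUBIC))
E
```

```text
time_s: 23.7
eef_pos: [0.6182, 0.0276, 0.2208]
eef_rot: [0.001, 0.0, 1.0, -0.0]
wrist_force: [-3.7, 0.1, 14.0]
opening: 0.271
grasp_force: 67.9
time_s: 24.12
eef_pos: [0.6173, 0.0277, 0.2834]
eef_rot: [-0.001, 0.0, 1.0, 0.0]
wrist_force: [-1.5, -0.7, -4.3]
opening: 0.272
grasp_force: 65.7
time_s: 24.53
eef_pos: [0.6365, 0.1223, 0.2808]
eef_rot: [-0.003, -0.001, 1.0, -0.0]
wrist_force: [0.8, -0.8, -3.6]
opening: 0.269
grasp_force: 65.4
```

View pics/s8c.png

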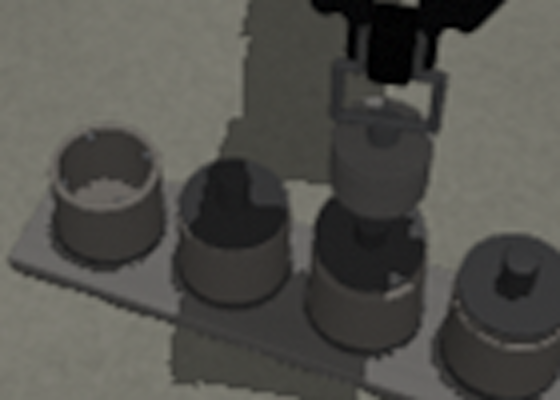

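The lid at crop (235,205) is flush, with no gap. Next is pot B; the tool is already above it.

```bash
python3 -m pendant '[[[0,0,0,0,0,0,0],[0,0,-1,20,0,0,0],[0,0,-1,40,0,0,0],[0,0,-1,49,0,0,0],[0,0,-1,49,0,0,0]]]' && python3 -m pendant '[[[0,0,0,2,0,0,0],[0,0,0,4,0,0,0],[0,0,0,6,0,0,0],[0,0,0,6,0,0,0]]]' && python3 -m pendant '[[[0,0,0,2,0,0,0],[0,0,0,4,0,0,0],[0,0,0,5,0,0,0],[0,0,0,5,0,0,0]]]'  && python3 -m pendant '[[[0,0,0,1,0,0,0],[0,0,0,2,0,0,0],[0,0,0,3,0,0,0],[0,0,0,3,0,0,0]]]'
```

```text
time_s: 25.0
eef_pos: [0.6372, 0.1191, 0.2335]
eef_rot: [-0.001, 0.001, 1.0, -0.0]
wrist_force: [-0.5, -0.0, -3.6]
opening: 0.272
grasp_force: 65.8
time_s: 25.33
eef_pos: [0.6382, 0.1206, 0.2294]
eef_rot: [0.0, 0.0, 1.0, 0.0]
wrist_force: [0.3, 1.6, -1.3]
opening: 0.274
grasp_force: 66.0
time_s: 25.67
eef_pos: [0.6383, 0.1204, 0.2248]
eef_rot: [0.001, 0.0, 1.0, -0.0]
wrist_force: [1.7, 0.5, -2.3]
opening: 0.272
grasp_force: 65.9
time_s: 26.0
eef_pos: [0.6377, 0.1203, 0.22]
eef_rot: [-0.001, 0.0, 1.0, -0.0]
wrist_force: [1.3, 0.9, -4.2]
opening: 0.271
grasp_force: 65.6
```

```bash
python3 -m pendant '[[[0,0,0,1,0,0,0],[0,0,0,2,0,0,0],[0,0,0,3,0,0,0],[0,0,0,3,0,0,0]]]' && python3 -m pendant '[[[0,0,0,1,0,0,0],[0,0,0,2,0,0,0],[0,0,0,2,0,0,0]]]'
```

```text
time_s: 26.33
eef_pos: [0.638, 0.1205, 0.2196]
eef_rot: [0.0, 0.0, 1.0, -0.0]
wrist_force: [-2.6, -0.1, 6.3]
opening: 0.274
grasp_force: 67.1
time_s: 26.58
eef_pos: [0.6382, 0.1205, 0.2195]
eef_rot: [0.001, 0.0, 1.0, -0.0]
wrist_force: [-7.3, 0.5, 14.9]
opening: 0.269
grasp_force: 68.3
```

Firm stop again. Up and over to pot A.

```bash
python3 -m pendant '[[[0,0,0,-20,0,0,0],[0,0,0,-50,0,0,0],[0,0,0,-66,0,0,0],[0,0,0,-66,0,0,0],[0,0,0,-66,0,0,0]]]' && python3 -m pendant '[[[0,-17,93,0,0,0,0],[0,-17,93,0,0,0,0],[0,-17,93,0,0,0,0],[0,-17,93,0,0,0,0],[0,-17,93,0,0,0,0]]]'
python3 - <<'E'
from h import *
np.set_printoptions(precision=4,suppress=True)
print(ctrl.get_obs()["eef_pos"])
shot("scene","s9"); im=cv2.imread("pics/s9.png"); u=proj("scene",[.62,.12,.09]).astype(int)
cv2.imwrite("pics/s9c.png",cv2.resize(im[u[1]-50:u[1]+50,u[0]-70:u[0]+70],None,fx=4,fy=4,interpolation=cv2.INTER_CUBIC))
E
```

```text
time_s: 27.0
eef_pos: [0.6381, 0.1204, 0.2823]
eef_rot: [0.001, 0.0, 1.0, -0.0]
wrist_force: [-0.9, 0.3, -4.1]
opening: 0.273
grasp_force: 65.9
time_s: 27.42
eef_pos: [0.6537, 0.2141, 0.2789]
eef_rot: [-0.002, -0.001, 1.0, -0.001]
wrist_force: [-0.3, -0.3, -4.2]
opening: 0.272
grasp_force: 65.8
[0.6537 0.2141 0.2789]
```

View pics/s9c.png

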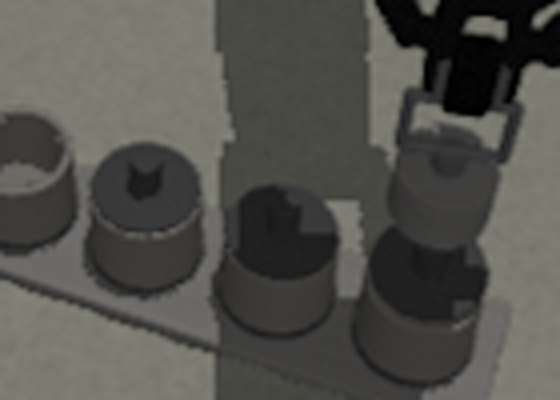

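Lids C and B look flush; C shows only the thin lit rim line. Press A.

```bash
python3 -m pendant '[[[0,0,0,0,0,0,0],[0,0,0,20,0,0,0],[0,0,0,40,0,0,0],[0,0,0,49,0,0,0],[0,0,0,49,0,0,0]]]' && python3 -m pendant '[[[0,0,0,2,0,0,0],[0,0,0,4,0,0,0],[0,0,0,6,0,0,0],[0,0,0,6,0,0,0]]]' && python3 -m pendant '[[[0,0,0,2,0,0,0],[0,0,0,4,0,0,0],[0,0,0,5,0,0,0],[0,0,0,5,0,0,0]]]'  && python3 -m pendant '[[[0,0,0,1,0,0,0],[0,0,0,2,0,0,0],[0,0,0,3,0,0,0],[0,0,0,3,0,0,0]]]'
```

```text
time_s: 27.88
eef_pos: [0.6547, 0.2125, 0.2307]
eef_rot: [-0.001, 0.001, 1.0, 0.0]
wrist_force: [1.5, 1.6, -3.5]
opening: 0.27
grasp_force: 65.8
time_s: 28.22
eef_pos: [0.6558, 0.2133, 0.2286]
eef_rot: [0.001, 0.0, 1.0, 0.0]
wrist_force: [0.8, 0.6, 1.2]
opening: 0.273
grasp_force: 66.4
time_s: 28.55
eef_pos: [0.6551, 0.2134, 0.2224]
eef_rot: [0.0, 0.0, 1.0, -0.0]
wrist_force: [2.5, -0.4, -3.3]
opening: 0.274
grasp_force: 65.8
time_s: 28.88
eef_pos: [0.6552, 0.2135, 0.2197]
eef_rot: [0.0, 0.0, 1.0, 0.0]
wrist_force: [-0.8, 0.2, 2.2]
opening: 0.269
grasp_force: 66.8
```

```bash
python3 -m pendant '[[[0,0,0,1,0,0,0],[0,0,0,2,0,0,0],[0,0,0,3,0,0,0],[0,0,0,3,0,0,0]]]' && python3 -m pendant '[[[0,0,0,-20,0,0,0],[0,0,0,-50,0,0,0],[0,0,0,-66,0,0,0],[0,0,0,-66,0,0,0],[0,0,0,-66,0,0,0]]]' && python3 -m pendant '[[[0,100,-140,0,0,0,0],[0,100,-140,0,0,0,0],[0,100,-140,0,0,0,0],[0,100,-140,0,0,0,0],[0,100,-140,0,0,0,0]]]' && python3 -m pendant '[[[0,110,-100,0,0,0,0],[0,110,-100,0,0,0,0],[0,110,-100,0,0,0,0],[0,110,-100,0,0,0,0],[0,110,-100,0,0,0,0]]]'
python3 - <<'E'
from h import *
np.set_printoptions(precision=4,suppress=True)
print(ctrl.get_obs()["eef_pos"])
a=shot("scene","s10")[:,:,::-1]; b=shot("top","t10")[:,:,::-1]
def crop(n,im,X,h):
    u=proj(n,X).astype(int); print(n,u-h); return cv2.resize(im[u[1]-h[1]:u[1]+h[1],u[0]-h[0]:u[0]+h[0]],None,fx=4,fy=4,interpolation=cv2.INTER_CUBIC)
cv2.imwrite("pics/p10.png",np.hstack([crop("scene",a,[.63,.12,.09],np.array([60,50])),crop("top",b,[.56,-.285,.15],np.array([38,50]))]))
E
```

```text
time_s: 29.22
eef_pos: [0.6555, 0.2136, 0.2196]
eef_rot: [0.001, 0.0, 1.0, 0.0]
wrist_force: [-5.2, -1.0, 15.0]
opening: 0.274
grasp_force: 68.5
time_s: 29.63
eef_pos: [0.6549, 0.2134, 0.2817]
eef_rot: [-0.0, 0.0, 1.0, -0.0]
wrist_force: [0.3, 0.3, -4.5]
opening: 0.271
grasp_force: 66.0
time_s: 30.05
eef_pos: [0.5496, 0.0695, 0.2779]
eef_rot: [-0.005, 0.002, 1.0, -0.001]
wrist_force: [0.8, -0.4, -4.3]
opening: 0.274
grasp_force: 65.8
time_s: 30.47
eef_pos: [0.4406, -0.0282, 0.2792]
eef_rot: [-0.003, 0.002, 1.0, 0.0]
wrist_force: [0.7, -0.7, -3.7]
opening: 0.273
grasp_force: 65.7
[ 0.4406 -0.0282  0.2792]
scene [292 201]
top [387 137]
```

View pics/p10.png

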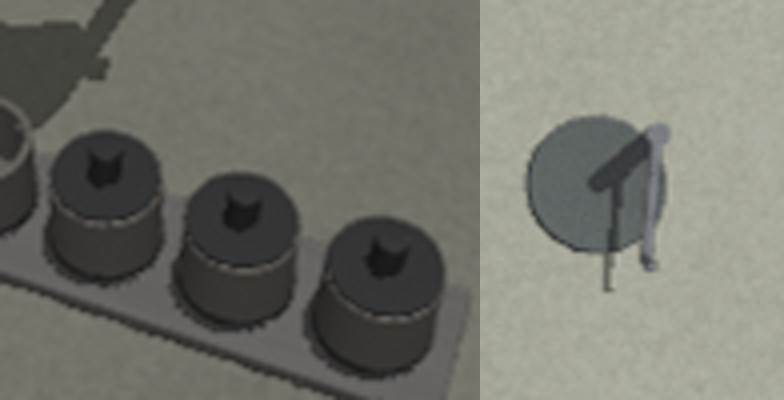

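All three lids are flush alike, with only hairline rims showing. The hook post top is at top px (431,170) and its tip at (429,203), unchanged. Move in front of the prong, turned to its yaw of about -0.155.

```bash
python3 -m pendant '[[[0,-14,-123,0,0,0,0],[0,-14,-123,0,0,0,0],[0,-14,-123,0,0,0,0],[0,-14,-123,0,0,0,0]]]' && python3 -m pendant '[[[0,-14,-123,0,0,0,0.155],[0,-14,-123,0,0,0,0.155],[0,-14,-123,0,0,0,0.155],[0,-14,-123,0,0,0,0.155],[0,-14,-123,0,0,0,0.155]]]' && python3 -m pendant '[[[0,0,0,0,0,0,0],[0,0,0,25,0,0,0],[0,0,0,44,0,0,0],[0,0,0,44,0,0,0],[0,0,0,44,0,0,0]]]'
python3 - <<'E'
from h import *
np.set_printoptions(precision=4,suppress=True)
o=ctrl.get_obs();p=o["eef_pos"]; print(p,o["eef_rot"])
a=shot("scene","s11")[:,:,::-1]; b=shot("top","t11")[:,:,::-1]
def crop(n,im,X,h):
    u=proj(n,X).astype(int); print(n,u-h); return cv2.resize(im[u[1]-h[1]:u[1]+h[1],u[0]-h[0]:u[0]+h[0]],None,fx=4,fy=4,interpolation=cv2.INTER_CUBIC)
cv2.imwrite("pics/p11.png",np.hstack([crop("scene",a,[.55,-.28,.16],np.array([50,55])),crop("top",b,[.53,-.28,.15],np.array([45,55]))]))
ax=np.array([-.988,.154]); po=np.array([.6015,-.293])
for d,z in((92,.198),(85,.18),(0,.18)): print("hook",d,proj("scene",[*(po+ax*d/1e3),z]))
ey=np.array([.154,.988])
for s in(-.029,.029): print("eye",[proj("scene",[*(p[:2]+ey*s),p[2]-.131+h]) for h in(.104,.058)])
E
```

```text
time_s: 30.9
eef_pos: [0.4597, -0.155, 0.2809]
eef_rot: [-0.0, 0.002, 1.0, -0.001]
wrist_force: [1.0, -1.0, -4.1]
opening: 0.271
grasp_force: 65.7
time_s: 31.32
eef_pos: [0.4729, -0.2735, 0.2798]
eef_rot: [-0.001, 0.079, 0.997, 0.001]
wrist_force: [0.6, 0.1, -4.8]
opening: 0.273
grasp_force: 65.8
time_s: 31.73
eef_pos: [0.4723, -0.2703, 0.2368]
eef_rot: [-0.001, 0.077, 0.997, 0.001]
wrist_force: [0.2, -0.4, -3.7]
opening: 0.275
grasp_force: 65.7
[ 0.4723 -0.2703  0.2368] [-0.0014  0.0769  0.997   0.0012]
scene [163 136]
top [379 143]
hook 92 [216.654  171.5643]
hook 85 [216.6773 177.9373]
hook 0 [200.1487 198.7536]
eye [array([214.7496, 157.59  ]), array([218.0123, 169.6903])]
eye [array([232.8534, 162.053 ]), array([235.5888, 174.1759])]
```

View pics/p11.png

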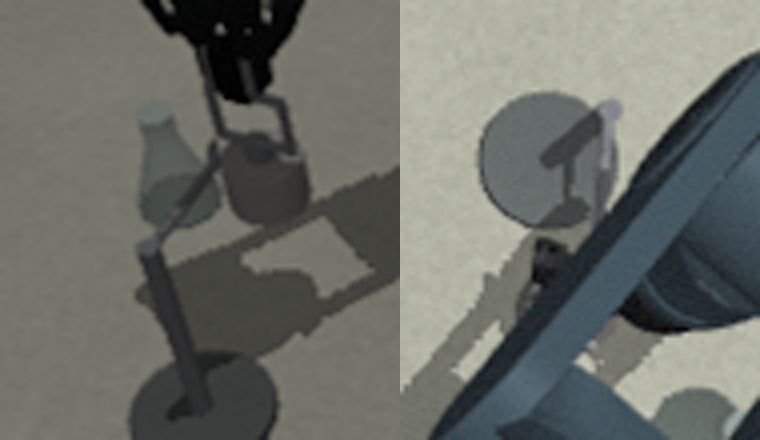

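In the scene crop the post top (148,245), prong tip (215,147) and the eye's bottom bar (220,135)–(297,155) all match the model within 1 px. Advance 86 mm along the prong.

```bash
python3 -m pendant '[[[0,-20,-2,0,0,0,0],[0,-40,-2,0,0,0,0],[0,-45,-2,0,0,0,0],[0,-45,-2,0,0,0,0]]]' && python3 -m pendant '[[[0,-20,0,0,0,0,0],[0,-41,0,0,0,0,0],[0,-41,0,0,0,0,0],[0,-41,0,0,0,0,0]]]' && python3 -m pendant '[[[0,0,0,6,0,0,0],[0,0,0,12,0,0,0],[0,0,0,18,0,0,0],[0,0,0,18,0,0,0],[0,0,0,18,0,0,0]]]'
```

```text
time_s: 32.17
eef_pos: [0.5184, -0.2817, 0.2395]
eef_rot: [0.001, 0.077, 0.997, -0.001]
wrist_force: [-0.9, 0.1, -3.1]
opening: 0.272
grasp_force: 65.8
time_s: 32.5
eef_pos: [0.5573, -0.2876, 0.2384]
eef_rot: [-0.0, 0.077, 0.997, -0.0]
wrist_force: [-0.2, -0.5, -3.3]
opening: 0.275
grasp_force: 65.8
time_s: 32.92
eef_pos: [0.5565, -0.2874, 0.2191]
eef_rot: [-0.001, 0.078, 0.997, 0.001]
wrist_force: [0.2, -0.7, -3.7]
opening: 0.273
grasp_force: 65.6
```

```bash
python3 -m pendant '[[[0,0,0,1,0,0,0],[0,0,0,2,0,0,0],[0,0,0,3,0,0,0],[0,0,0,3,0,0,0]]]' && python3 -m pendant '[[[0,0,0,1,0,0,0],[0,0,0,2,0,0,0],[0,0,0,2,0,0,0],[0,0,0,2,0,0,0]]]'
```

```text
time_s: 33.25
eef_pos: [0.5573, -0.2877, 0.2169]
eef_rot: [-0.0, 0.078, 0.997, 0.0]
wrist_force: [0.1, -0.2, -3.9]
opening: 0.273
grasp_force: 65.6
time_s: 33.58
eef_pos: [0.5573, -0.2877, 0.2149]
eef_rot: [-0.0, 0.078, 0.997, 0.0]
wrist_force: [0.3, 0.2, -4.2]
opening: 0.27
grasp_force: 65.6
```

```bash
python3 -m pendant '[[[0,0,0,1,0,0,0],[0,0,0,1,0,0,0],[0,0,0,1,0,0,0]]]' && python3 -m pendant '[[[0,0,0,1,0,0,0],[0,0,0,1,0,0,0],[0,0,0,1,0,0,0]]]'
```

```text
time_s: 33.83
eef_pos: [0.5574, -0.2878, 0.2141]
eef_rot: [0.0, 0.078, 0.997, -0.0]
wrist_force: [0.6, -0.6, -3.2]
opening: 0.27
grasp_force: 65.6
time_s: 34.08
eef_pos: [0.5575, -0.2879, 0.2137]
eef_rot: [0.0, 0.078, 0.997, -0.0]
wrist_force: [-1.5, 1.4, 2.2]
opening: 0.268
grasp_force: 66.5
```

The bar rests on the prong. Release, wait, and rise.

```bash
python3 -m pendant '[[[0.35,0,0,0,0,0,0],[0.4,0,0,0,0,0,0],[0.5,0,0,0,0,0,0],[0.6,0,0,0,0,0,0],[0.6,0,0,0,0,0,0]]]' && python3 -m pendant '[[[0.6,0,0,-10,0,0,0],[0.6,0,0,-30,0,0,0],[0.6,0,0,-60,0,0,0],[0.6,0,0,-90,0,0,0],[0.6,0,0,-100,0,0,0]]]' && python3 -m pendant '[[[0.6,150,100,0,0,0,0],[0.6,150,100,0,0,0,0],[0.6,150,100,0,0,0,0],[0.6,150,100,0,0,0,0],[0.6,150,100,0,0,0,0]]]'
python3 - <<'E'
from h import *
a=shot("scene","s12")[:,:,::-1]; b=shot("top","t12")[:,:,::-1]
cv2.imwrite("pics/p12.png",np.hstack([cv2.resize(a[125:305,160:440],None,fx=1.6,fy=1.6),cv2.resize(b[140:260,380:490],None,fx=2.4,fy=2.4)]))
E
```

```text
time_s: 34.5
eef_pos: [0.5573, -0.2878, 0.213]
eef_rot: [0.0, 0.078, 0.997, -0.0]
wrist_force: [0.5, -0.1, 0.2]
opening: 0.601
grasp_force: 0.0
time_s: 34.92
eef_pos: [0.5588, -0.2888, 0.3194]
eef_rot: [0.003, 0.078, 0.997, -0.002]
wrist_force: [0.8, -0.4, 1.0]
opening: 0.6
grasp_force: 0.0
time_s: 35.33
eef_pos: [0.4214, -0.1622, 0.3125]
eef_rot: [-0.001, 0.077, 0.997, 0.001]
wrist_force: [1.2, -0.3, 0.3]
opening: 0.6
grasp_force: 0.0
```

View pics/p12.png

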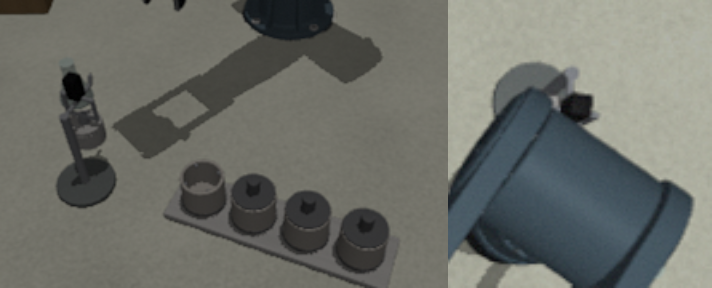

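The tool hangs on the prong and the three lids are home. I'll let any swing die out and check for stillness.

```bash
for i in 1 2 3 4 5 6 7 8; do python3 -m pendant '[[[0.6,0,0,0,0,0,0],[0.6,0,0,0,0,0,0],[0.6,0,0,0,0,0,0],[0.6,0,0,0,0,0,0],[0.6,0,0,0,0,0,0]]]' >/dev/null; done
python3 - <<'E'
from h import *
c=[ctrl.camera("scene")[120:240,160:260].astype(int) for _ in range(6)]
print([int(np.abs(x-c[0]).max()) for x in c], [float(np.abs(x-c[0]).mean().round(2)) for x in c])
cv2.imwrite("pics/s13.png",cv2.resize(c[-1][:,:,::-1].astype(np.uint8),None,fx=5,fy=5,interpolation=cv2.INTER_CUBIC))
E
```

```text
[0, 6, 6, 5, 6, 6] [0.0, 0.49, 0.49, 0.48, 0.49, 0.49]
```

View pics/s13.png

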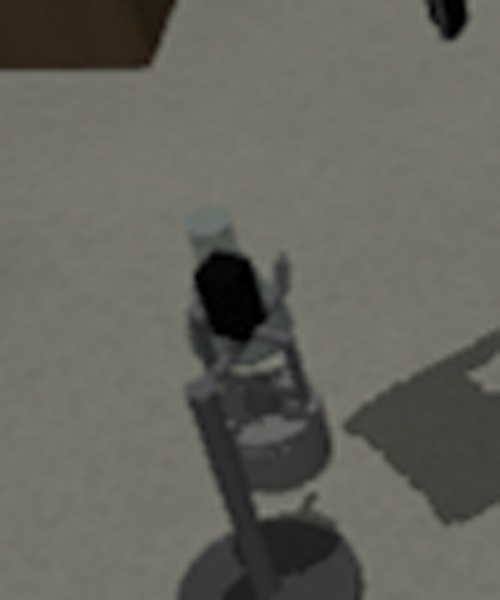

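The tool is still, hangs parallel to the post with the eye on the prong, and the flask stands upright. Handing in.

```bash
python3 -c "
from bench import ctrl; print(ctrl.hand_in())"
```

```text
the job is handed in; nothing more can be done
None
```

The job is handed in: in the last pictures all three lids looked flush in their pots, the fourth pot was open, and the capping tool hung still on the hook with the flask upright; I didn't re-check the bottle up close, and the hand-in gave no verdict.

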